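# Click the spectacle rack's end stop into its detent

### The job

Push the rack's sliding steel end stop along its rail towards the end bracket, letting it shove the glasses case along ahead of it, until the stop clicks into its detent behind the case; do not force it on past the detent. Only push with the fingers: do not lift the glasses case, which must end lying flat in the trough between stop and bracket, and leave the other things on the dresser where they are. Finish with the hand clear.

Things in the scene. Friction and masses are not known exactly. Their poses are not given: they have to be found in the camera images.
- rack: Spectacle rack fixed to the dresser: pale wooden base 10 mm thick with two aluminium lips (tops 20 mm above the dresser, inner faces 53 mm apart) forming a straight trough along the rack's y axis. Origin on the dresser under the trough's centre line, z up; the base reaches from y = -200 to +160 mm and x = -37 to +75 mm. The stop and the case travel towards +y.
- stop (a joint): How far the sliding end stop has travelled along the trough towards the rack's +y, in m. 0: front face 150 mm behind the rack's origin (y = -150 mm). It slides against about 0.5 N of friction (plus the case, about 1 N) and cannot leave the rail.
- stop_back (a point): Centre of the outer (pushing) face of the sliding end stop, an upright steel plate square across the trough, 50 mm wide, 12 mm thick, top 74 mm above the dresser; this point is 45 mm above the dresser; axes as the rack's. Push here towards the rack's +y. A short arm on the plate's far (+x) side carries the sprung plunger that rides over the index strip.
- stop_front (a point): Foot of the front face of the same plate (12 mm ahead of the outer face), on the centre line, 10 mm above the dresser; this face pushes the case.
- bracket: Fixed steel end bracket at the trough's +y end, 53 mm wide, top 57 mm above the dresser, clamped at a different place along the rack each time. Origin on the dresser under the middle of its inner face, which faces the case; axes as the rack's. From it a steel index strip runs back towards -y beside the trough's far (+x) side, with two cross bumps near its end; the detent notch lies between them.
- detent (a point): Where stop_front lies when the stop is seated in its detent: on the centre line, 146 mm from the bracket's inner face towards -y. From 15 to 7 mm before it the sprung plunger climbs the first bump (resistance up to about 5 N in all), then the resistance falls away and the stop snaps the rest of the way by itself. Going past the notch's second bump takes about 20 N: stop before that.
- plunger (a joint): Height of the stop's sprung plunger above its rest, in m (upward): 0 while riding free or seated in the notch, about 2.5 mm on top of the first bump.
- case_center (a point): Centre (half-way up) of the closed black plastic glasses case lying lengthwise in the trough between the stop and the bracket: 46 mm across the trough, 140 mm along it (its own y axis), 34 mm tall, 110 g, loose, on the trough floor 10 mm above the dresser; with the stop seated it has 6 mm of play.
- case: The same glasses case; origin at the centre of its underside.
- pot: Small white ceramic pot with a cork stopper, 60 mm across, 62 mm tall, on the tray; loose bystander, origin under its foot
- claw: Stainless steel hair claw, about 40 x 78 x 55 mm, on the tray; loose bystander, origin at its underside
- ring0: Gold-tone finger ring, 22 mm across, 5 mm high, lying on the tray; loose bystander, origin at its underside
- ring1: Second gold-tone ring, same size, on the tray; loose bystander, origin at its underside
- atomiser: Clear glass atomiser with a brass pump, 48 mm across, 88 mm tall, standing on the dresser on the robot's side of the rack; loose bystander, origin under its foot
- lipstick: Lipstick tube, 21 mm across, 72 mm tall, standing on the robot's side of the rack; loose bystander, origin under its foot
- cream: White cream jar with metal lid, 62 mm across, 30 mm tall, on the far side of the rack; loose bystander, origin under its foot
There are look-alikes about, which are no part of the job. Of the things like the case, leave any that is orange or red; of the rest the larger one is meant.

How it is judged:
By the outcome, as a careful person would: the job done as asked, in the order asked, and still so for the second after the job is handed in, with the robot touching nothing.
It also fails if it takes over 43 s, if anything falls off the work surface, if the arm or the gripper's body presses on something with over 40 N, if the wrist force passes 120 N, or if a joint passes its speed limit or range.

### The arm

A 6-joint arm with a two-finger parallel gripper is mounted at the origin on the work surface. World frame = base frame: x ahead of the robot, y to its left, z up, the work surface at z = 0. Lengths are in m, angles in rad, forces in N, time in s.
With the tool pointing down it reaches from about 0.4 to 0.925 m from the base axis. Payload 3.4 kg.
Tool frame: the origin (TCP) lies at the very end of the fingers, on their centre line; the grasp point (between the pads) lies 19 mm behind it; x points along the fingers, y is the direction in which the jaws open and shut, and the axes are right-handed (so a half turn about x gives the same grasp; the last joint's range is limited). The gripper opens to 85 mm and grips with 20 to 120 N. Pads are 22 mm wide; open, the fingers measure 114 mm over their backs; the gripper's body (76 mm by 85 mm) begins 54 mm behind the grasp point. The pads swing forward as they close: fully open they stand 13 mm farther back than shut.
Start: joints at [-1.181, 0.307, 1.506, -0, 1.328, -0.073], TCP at [0.257, -0.515, 0.231] pointing down, gripper open.
Joint ranges: [-3.12, 3.12], [-1.05, 2.28], [0.14, 2.33], [-1.42, 4.57], [0.1, 2.73], [-2.68, 2.68]. Speed limits (rad/s): [2.57, 2.57, 3.14, 3.14, 3.14, 3.14].

### API

Orientations are given as [roll, pitch, yaw] about the fixed x, y, z axes, in that order (R = Rz(yaw) Ry(pitch) Rx(roll)).
In Python, from plant import arm gives the robot as it stands.
- The arm moves only by the tool play_rows, never from a script. Its argument "targets" is a list of rows, each a list of 5 numbers: the shift along the tool's x, y, z in m, then the turn about the tool's x in degrees, then the gripper command: -1 is fully open, 1 is shut, values between are in proportion. A call has 1 to 20 rows; each row is the pose to reach, as a shift and turn from the pose commanded when the call began, along the tool's axes at that moment; what a row does not reach only later rows make up. A row lasts 1/12 s, in which the tool goes at most 41.7 mm and 7.16 degrees, less where a joint would pass 70% of its speed; a pose out of reach is approached as far as the arm can. A call with a gripper value outside its range is refused whole. The fingers move at their own pace and stop on an object; "force" is the grip in N (left out, the last holds). Time passes only in rows, so rows that repeat a pose let the fingers close. It gives the time, the measured TCP pose, the force and the opening at its end, in the units of the state.
- arm.observe(): the state, without advancing time (a new reading comes with each control period).
- arm.read_camera(name): name is "scene" or "top" or "wrist"; returns a dict with "img" (420x560x3 uint8, red, green, blue), "z_map" (420x560 float32, m along the optical axis (not along the pixel's ray), 0 where there is no reading), "intrinsics" (3x3 intrinsics, pixels), "xyz" and "attitude" of the camera in the world. Camera axes: x right, y down, z forward; pixel columns grow to the right and rows downward; lengths in m; the calibration is good to about 2 mm. A picture is of the moment at which its call begins.
- arm.finish_job(): hands the job in, once; it reports no verdict.
The state is a dict: "time_s": time; "joint_pos": joint angles; "joint_velocities": joint speeds; "effort": joint torques, N m; "tcp_pos": TCP position; "ee_rot": TCP orientation; "force": force on the tool from outside, world axes, zero at the start; "torque": the same for the moment, N m; "grip_width": finger opening in m.
Only numpy, scipy, OpenCV 4.12 (cv2) and the standard library are available. Lean on these libraries where they do the work, as an engineer would, in place of code of your own. Each camera call takes 0.05 s, during which the arm holds its last target. There are 200 camera calls.

## Working session

There is one attempt and no reset: what is moved stays moved. The work goes in short steps, Python scripts to look and compute and a tool call to move; the robot and the scene stay as the last step left them, time stands still between calls to the robot, and variables do not carry over. Pictures are saved under pics/ and viewed, about 8 in all and at most 12, crops included, and the job is handed in when it is done.

Besides the shell and the picture viewer there is one more tool, called after "Request:" by a JSON object that holds its "method" and its "body". play_rows: Moves the arm, as the interface text tells. Its arguments: {"type":"object","properties":{"targets":{"type":"array"},"force":{"type":"number"}},"required":["targets"]}

```bash
mkdir -p pics; ls
cat > h.py <<'E'
import numpy as np, cv2
from plant import arm
from scipy.spatial.transform import Rotation as R
def cam(n):
    d=arm.read_camera(n); np.savez('%s.npz'%n,**{k:np.array(v) for k,v in d.items()}); return d
def Rc(d):
    a=np.array(d["attitude"]); return a if a.shape==(3,3) else (R.from_euler('xyz',a).as_matrix() if a.size==3 else R.from_quat(a).as_matrix())
def pts(d):
    z=np.array(d["z_map"]);K=np.array(d["intrinsics"]);v,u=np.mgrid[:z.shape[0],:z.shape[1]]
    p=np.stack([(u-K[0,2])/K[0,0]*z,(v-K[1,2])/K[1,1]*z,z],-1)
    return p@Rc(d).T+np.array(d["xyz"])
E
python3 - <<'E'
from h import *
for n in ("scene","top"):
    d=cam(n); cv2.imwrite(f'pics/{n}0.png',cv2.cvtColor(d["img"],cv2.COLOR_RGB2BGR)); print(n,d["xyz"],d["attitude"],d["intrinsics"])
s=arm.observe(); print(s)
E
```

```text
pics
scene [1.53825432 0.14503806 0.697252  ] [-2.14672036  0.01019363  1.63782464] [[500.37415396   0.         281.8372632 ]
 [  0.         500.37415396 210.7025075 ]
 [  0.           0.           1.        ]]
top [0.37367789 0.07396023 1.14675392] [-2.98466370e+00 -5.40621544e-04 -1.54518622e+00] [[455.00398038   0.         281.70710191]
 [  0.         455.00398038 205.84171567]
 [  0.           0.           1.        ]]
{'time_s': 0.1, 'joint_pos': array([-1.18148444e+00,  3.07512515e-01,  1.50756433e+00,  6.59136451e-06,
        1.32837921e+00, -7.34848877e-02]), 'joint_velocities': array([ 0.00100867, -0.00135462, -0.00385135,  0.00050507,  0.00100304,
       -0.00050775]), 'effort': array([-5.01472514e-04, -4.58530748e+01, -2.52607673e+01, -2.32804878e-04,
        5.57485619e-03, -4.70216037e-06]), 'tcp_pos': array([ 0.25645835, -0.51393582,  0.23045679]), 'ee_rot': array([-1.64771345,  1.56893291,  1.95667439]), 'force': array([-0.22697355,  0.26594171, -0.3140371 ]), 'torque': array([ 0.00338819, -0.01397651, -0.04420647]), 'grip_width': 0.08496938010899568}
```

View pics/scene0.png

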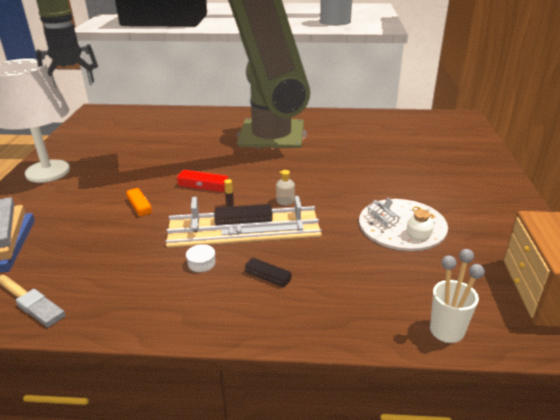

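View pics/top0.png

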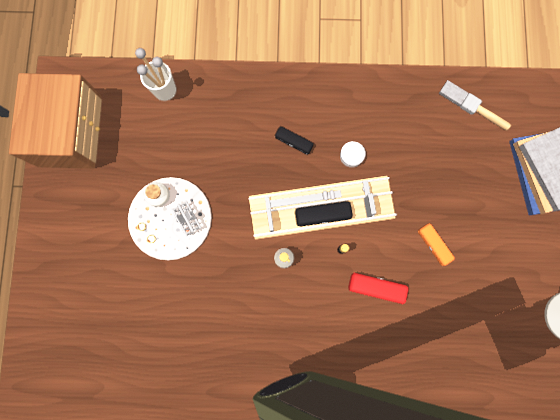

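Top view: the rack is at about (322,207). The bracket is at its left end (268,211), with the index strip running right to about (335,196). The stop is at the right end (370,198). Case-like things: black in the trough (323,214), small black (294,140), red (378,288), orange (436,244). The black one in the trough is meant, because it is the larger of the two that aren't red or orange. I'll confirm this in a crop and measure.

Run:
```python
from h import *
d=dict(np.load('top.npz')); P=pts(d); im=d["img"]
c=im[165:250,235:410]; cv2.imwrite('pics/crop1.png',cv2.cvtColor(cv2.resize(c,None,fx=4.5,fy=4.5,interpolation=cv2.INTER_CUBIC),cv2.COLOR_RGB2BGR))
print('table z',np.median(P[300:330,150:250,2]))
# rack base outline: pale wood/aluminium within window
hsv=cv2.cvtColor(im,cv2.COLOR_RGB2HSV)
z=P[...,2]
w=np.zeros(z.shape,bool); w[165:250,235:410]=1
m=w&(z>0.006)&(z<0.03); m=cv2.morphologyEx(m.astype(np.uint8),cv2.MORPH_OPEN,np.ones((3,3)))
n,l,st,ce=cv2.connectedComponentsWithStats(m); print(st[1:],ce[1:])
xy=P[(z>0.007)&(z<0.013)&w][:,:2].astype(np.float32)
r=cv2.minAreaRect(xy); print('base rect',r)
for lo,hi in((.036,.05),(.05,.062),(.062,.085)):
    q=w&(z>lo)&(z<hi); n,l,st,ce=cv2.connectedComponentsWithStats(q.astype(np.uint8))
    for i in range(1,n):
        if st[i,4]>8: print(lo,hi,st[i],P[l==i].mean(0).round(4),P[l==i].min(0).round(4),P[l==i].max(0).round(4))
```

```text
table z 0.00033822293717133967
[[ 249  176  146   63 4606]] [[318.62071211 205.34042553]]
base rect ((0.5547996759414673, -0.021554917097091675), (0.2156418114900589, 0.4358764886856079), 1.5716789960861206)
0.036 0.05 [362 180  10  36 116] [ 0.5894 -0.1287  0.0438] [ 0.5307 -0.1416  0.0361] [ 0.6189 -0.1196  0.0499]
0.036 0.05 [ 295  201   58   25 1016] [ 0.5341 -0.0237  0.0436] [ 0.5026 -0.0958  0.036 ] [0.565  0.045  0.0492]
0.05 0.062 [367 199   4  16  18] [ 0.5488 -0.1321  0.0552] [ 0.5311 -0.1355  0.0501] [ 0.5683 -0.1291  0.0608]
0.05 0.062 [267 209   6  22  87] [0.5124 0.1064 0.0574] [0.4869 0.0996 0.0519] [0.5377 0.1132 0.0617]
0.05 0.062 [278 248  11   2  18] [0.4429 0.0714 0.0549] [0.4414 0.0601 0.051 ] [0.4447 0.084  0.0618]
0.062 0.085 [367 193   9  22 124] [ 0.5557 -0.1355  0.0732] [ 0.5304 -0.1449  0.0628] [ 0.5807 -0.1265  0.0795]
0.062 0.085 [340 244   9   6  44] [ 0.45   -0.0723  0.0721] [ 0.4442 -0.0814  0.0638] [ 0.4566 -0.0632  0.0779]
```

View pics/crop1.png

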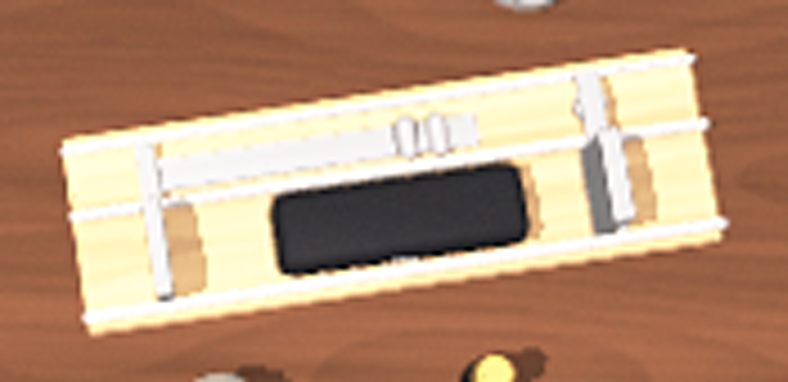

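The crop confirms it: the large black case lies in the trough (crop 400,220). The stop plate is at (610,185), with its plunger arm on the far side. The bracket is at (155,220), and the two bumps are at (405–440,135). Next I'll measure the rack's axis and the travel left by ray casting.

```bash
cat >> h.py <<'E'
def ray(d,uv,z):
    K=np.array(d["intrinsics"]);uv=np.atleast_2d(uv).astype(float)
    r=np.c_[(uv[:,0]-K[0,2])/K[0,0],(uv[:,1]-K[1,2])/K[1,1],np.ones(len(uv))]@Rc(d).T
    o=np.array(d["xyz"]); return o+r*((z-o[2])/r[:,2])[:,None]
E
python3 - <<'E'
from h import *
d=dict(np.load('top.npz')); P=pts(d); im=d["img"].astype(int)
w=np.zeros(im.shape[:2],np.uint8); w[170:245,240:405]=1
m=((im.min(2)>110)|(P[...,2]>.03)).astype(np.uint8)*w
m=cv2.morphologyEx(m,cv2.MORPH_CLOSE,np.ones((5,5)))
n,l,st,ce=cv2.connectedComponentsWithStats(m); i=1+st[1:,4].argmax()
c=max(cv2.findContours((l==i).astype(np.uint8),0,2)[0],key=len)[:,0]
X=ray(d,c,0.01)[:,:2]
r=cv2.minAreaRect(X.astype(np.float32)); print(r); B=cv2.boxPoints(r); print(B)
# rack yaw
e=[B[1]-B[0],B[2]-B[1]]; e=max(e,key=np.linalg.norm); e=e/np.linalg.norm(e); e*=np.sign(e[1]); y=e; x=np.array([y[1],-y[0]])
print('yaw deg',np.degrees(np.arctan2(-y[0],y[1])),x,y)
C=np.array(r[0]); O=C-19e-3*x+20e-3*y; print('rack origin',O)
z=P[...,2]
for nm,(u0,u1,v0,v1),lo,hi,H in(('stop',(360,380,190,217),.064,.085,.074),('brk',(262,276,195,233),.048,.066,.057),('case',(290,358,195,230),.036,.05,.044)):
    q=np.zeros(z.shape,bool); q[v0:v1,u0:u1]=1; q&=(z>lo)&(z<hi); v,u=np.nonzero(q)
    p=ray(d,np.c_[u,v],H)[:,:2]-O; a=p@x;b=p@y
    print(nm,len(a),'x',np.percentile(a,[1,50,99]).round(4),'y',np.percentile(b,[1,10,50,90,99]).round(4))
E
```

```text
((0.5587263703346252, -0.021190941333770752), (0.12374889850616455, 0.38679274916648865), 10.0841646194458)
[[ 0.46394512  0.15838388]
 [ 0.53167045 -0.22243354]
 [ 0.6535076  -0.20076576]
 [ 0.5857823   0.18005165]]
yaw deg 10.084165 [0.9845516  0.17509462] [-0.17509462  0.9845516 ]
rack origin [ 0.536518   -0.00482671]
stop 119 x [-0.0287 -0.0039  0.0203] y [-0.1387 -0.1376 -0.1321 -0.1266 -0.1251]
brk 90 x [-0.0301 -0.0047  0.0212] y [0.1088 0.1097 0.1137 0.1176 0.1185]
case 1016 x [-0.028  -0.0057  0.0166] y [-0.0858 -0.0729 -0.0177  0.0364  0.0487]
```

```bash
cat >> h.py <<'E'
yaw=np.radians(10.08); X=np.array([np.cos(yaw),np.sin(yaw),0]);Y=np.array([-np.sin(yaw),np.cos(yaw),0])
O=np.array([.5365,-.0048,0])-.0043*X
def rack(p): p=np.asarray(p)-O; return np.array([p@X,p@Y,p[2]])
def world(r): return O+r[0]*X+r[1]*Y+np.array([0,0,r[2]])
def T(): return R.from_euler('xyz',arm.observe()['ee_rot']).as_matrix()
def shift(r):
    s=arm.observe(); return T().T@(world(r)-s['tcp_pos'])
E
python3 - <<'E'
from h import *
s=arm.observe(); M=T(); print(M.round(3)); print('tcp rack',rack(s['tcp_pos']).round(4))
for a in range(0,360,90):
    pass
ty=M[:,1]; ang=np.degrees(np.arctan2(ty[1],ty[0])); print('tool y heading',ang,'rack X heading 10.08')
for r in((0,-.20,.12),(0,-.20,.03)): print(r,world(r).round(4),shift(r).round(4))
d=dict(np.load('scene.npz')); P=pts(d)
w=P[50:190,0:75].reshape(-1,3); q=w[(w[:,2]>.03)&(w[:,0]<.6)&(w[:,0]>0)]
for lo,hi in((.03,.1),(.1,.2),(.2,.3),(.3,.6)):
    k=q[(q[:,2]>lo)&(q[:,2]<hi)]; print(lo,len(k),np.percentile(k,[2,98],axis=0).round(3) if len(k) else '')
E
```

```text
[[-0.001  0.446 -0.895]
 [ 0.002 -0.895 -0.446]
 [-1.    -0.002 -0.   ]]
tcp rack [-0.3605 -0.4523  0.2305]
tool y heading -63.483781320454554 rack X heading 10.08
(0, -0.2, 0.12) [ 0.5673 -0.2025  0.12  ] [ 0.1108 -0.1397 -0.4172]
(0, -0.2, 0.03) [ 0.5673 -0.2025  0.03  ] [ 0.2008 -0.1396 -0.4171]
0.03 209 [[ 0.296 -0.639  0.031]
 [ 0.315 -0.617  0.098]]
0.1 645 [[ 0.279 -0.657  0.105]
 [ 0.4   -0.533  0.199]]
0.2 2545 [[ 0.281 -0.648  0.202]
 [ 0.393 -0.539  0.298]]
0.3 1374 [[ 0.244 -0.674  0.301]
 [ 0.371 -0.492  0.348]]
```

The jaws will go shut and across the trough, so both fingertips push side by side. First I move away from the lamp, then over to a point behind the stop.

Request:
{"method": "play_rows", "body": {"targets": [[0, -0.03, 0, 0, 1], [0, -0.06, 0, 0, 1], [0, -0.09, 0, 0, 1], [0, -0.12, -0.02, -6, 1], [0, -0.14, -0.05, -12, 1], [0, -0.14, -0.085, -18, 1], [0, -0.14, -0.12, -24, 1], [0, -0.14, -0.155, -30, 1], [0, -0.14, -0.19, -36, 1], [0, -0.14, -0.225, -42, 1], [0, -0.14, -0.26, -48, 1], [0, -0.14, -0.295, -54, 1], [0, -0.14, -0.33, -60, 1], [0, -0.14, -0.365, -66, 1], [0, -0.14, -0.395, -72, 1], [0, -0.14, -0.417, -73.6, 1], [0, -0.14, -0.417, -73.6, 1], [0, -0.14, -0.417, -73.6, 1]], "force": 40}}

```text
time_s: 1.6
tcp_pos: [0.5678, -0.2022, 0.2304]
ee_rot: [-1.984, 1.569, 2.906]
force: [-0.8, -0.8, -0.2]
grip_width: -0.0002
```

Run:
```python
from h import *
s=arm.observe(); print(s['time_s'],rack(s['tcp_pos']).round(4),T().round(3).tolist(),s['grip_width'],s['force'])
print('to contact-30mm', shift((0,-.185,.032)).round(4))
d=cam('wrist'); print(d['xyz'],rack(d['xyz']))
cv2.imwrite('pics/w1.png',cv2.cvtColor(d["img"],cv2.COLOR_RGB2BGR))
```

```text
1.6 [ 0.0006 -0.1999  0.2304] [[-0.002, 0.984, 0.177], [0.0, 0.177, -0.984], [-1.0, -0.001, -0.001]] -0.00020287687767430414 [-0.75659929 -0.75060394 -0.23904898]
to contact-30mm [ 0.1984 -0.0002 -0.0147]
[ 0.55665634 -0.13640539  0.37436481] [ 0.00111124 -0.1331018   0.37436481]
```

View pics/w1.png

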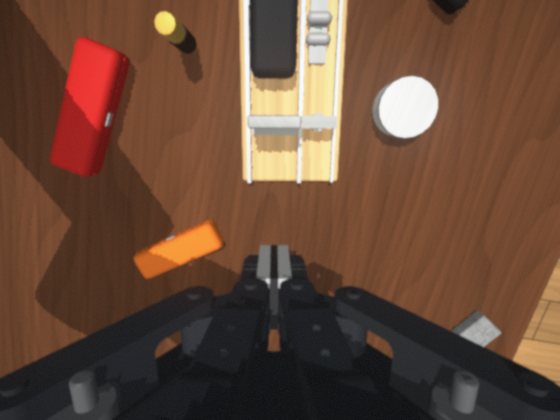

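The wrist view shows the stop plate at (274,124) and its arm at (318,122). The bumps are at (318,18) and (318,38), and the orange look-alike is clear at (180,250). The fingers line up with the trough. I'll check the stop position in this view.

Run:
```python
from h import *
d=dict(np.load('wrist.npz')); P=pts(d); z=P[...,2]
print('table',np.median(z[250:300,340:420]))
q=np.zeros(z.shape,bool); q[105:140,240:305]=1; q&=(z>.064)&(z<.085); v,u=np.nonzero(q)
print(u.min(),u.max(),v.min(),v.max())
p=np.array([rack(k) for k in ray(d,np.c_[u,v],.074)]); print('stop',np.percentile(p,[1,50,99],axis=0).round(4))
for uv,h in(((318,18),.02),((318,38),.02),((318,28),.02),((249,182),.02),((300,182),.02),((249,60),.02),((300,60),.02),((318,64),.015)): print(uv,rack(ray(d,uv,h)[0]).round(4))
```

```text
table 0.0013770238250115086
247 300 115 128
stop [[-0.0239 -0.1373  0.074 ]
 [ 0.0006 -0.1314  0.074 ]
 [ 0.0251 -0.1256  0.074 ]]
(318, 18) [ 0.0451 -0.0304  0.02  ]
(318, 38) [ 0.0459 -0.0486  0.02  ]
(318, 28) [ 0.0455 -0.0395  0.02  ]
(249, 182) [-0.0275 -0.1981  0.02  ]
(300, 182) [ 0.0311 -0.198   0.02  ]
(249, 60) [-0.0251 -0.0694  0.02  ]
(300, 60) [ 0.0279 -0.0693  0.02  ]
(318, 64) [ 0.0475 -0.0723  0.015 ]
```

Both views agree: the stop's back face is at rack y ≈ −0.1375, and the detent front position is about −0.037 to −0.040, so there are about 87 mm to go. I'll descend behind the stop and ease up to it.

Request:
{"method": "play_rows", "body": {"targets": [[0.035, 0, -0.005, 0, 1], [0.07, 0, -0.01, 0, 1], [0.105, 0, -0.015, 0, 1], [0.14, 0, -0.015, 0, 1], [0.17, 0, -0.015, 0, 1], [0.19, 0, -0.015, 0, 1], [0.197, 0, -0.015, 0, 1], [0.197, 0, -0.015, 0, 1], [0.197, 0, -0.022, 0, 1], [0.197, 0, -0.029, 0, 1], [0.197, 0, -0.036, 0, 1], [0.197, 0, -0.041, 0, 1], [0.197, 0, -0.045, 0, 1], [0.197, 0, -0.048, 0, 1], [0.197, 0, -0.05, 0, 1], [0.197, 0, -0.052, 0, 1], [0.197, 0, -0.054, 0, 1], [0.197, 0, -0.056, 0, 1], [0.197, 0, -0.056, 0, 1], [0.197, 0, -0.056, 0, 1]]}}

```text
time_s: 3.32
tcp_pos: [0.5573, -0.1478, 0.0342]
ee_rot: [-2.283, 1.57, 2.606]
force: [-0.8, -0.3, 1.4]
grip_width: -0.0001
```

```bash
cat > chk.py <<'E'
from h import *
import sys
s=arm.observe(); print(s['time_s'],rack(s['tcp_pos']).round(4),'F rack',(s['force']@X).round(2),(s['force']@Y).round(2),s['force'][2].round(2))
d=cam('wrist'); P=pts(d); z=P[...,2]; r=np.stack([(P-O)@X,(P-O)@Y,z],-1)
q=(z>.064)&(z<.085)&(abs(r[...,0])<.02)&(r[...,1]>rack(s['tcp_pos'])[1]+.006)&(r[...,1]<.1)
k=r[q]; print('stop top y',len(k),np.percentile(k[:,1],[2,50,98]).round(4) if len(k) else '')
d=cam('top'); P=pts(d); z=P[...,2]; r=np.stack([(P-O)@X,(P-O)@Y,z],-1)
q=(z>.036)&(z<.05)&(abs(r[...,0])<.018)&(abs(r[...,1])<.15)&(d['img'].max(2)<70); k=r[q]; print('case y',len(k),np.percentile(k,[2,50,98],axis=0).round(4).tolist() if len(k) else '')
E
python3 chk.py
```

```text
3.3167 [-0.0002 -0.1445  0.0342] F rack -0.86 -0.16 1.36
stop top y 5947 [-0.1376 -0.126  -0.1197]
case y 791 [[-0.0175, -0.0841, 0.0394], [-0.0, -0.0194, 0.0443], [0.0174, 0.046, 0.0485]]
```

Request:
{"method": "play_rows", "body": {"targets": [[0, 0, -0.003, 0, 1], [0, 0, -0.006, 0, 1], [0, 0, -0.009, 0, 1], [0, 0, -0.012, 0, 1], [0, 0, -0.016, 0, 1], [0, 0, -0.02, 0, 1], [0, 0, -0.024, 0, 1], [0, 0, -0.028, 0, 1], [0, 0, -0.032, 0, 1], [0, 0, -0.036, 0, 1], [0, 0, -0.04, 0, 1], [0, 0, -0.044, 0, 1], [0, 0, -0.047, 0, 1], [0, 0, -0.05, 0, 1], [0, 0, -0.052, 0, 1], [0, 0, -0.053, 0, 1], [0, 0, -0.053, 0, 1]]}}

```text
time_s: 4.83
tcp_pos: [0.5481, -0.0954, 0.0343]
ee_rot: [-2.865, 1.57, 2.024]
force: [0.7, -0.4, -0.3]
grip_width: 0.0003
```

```bash
python3 chk.py
python3 - <<'E'
from h import *
d=dict(np.load('wrist.npz')); cv2.imwrite('pics/w2.png',cv2.cvtColor(d["img"],cv2.COLOR_RGB2BGR))
E
```

```text
4.8333 [-0.0001 -0.0913  0.0343] F rack 0.61 -0.51 -0.35
stop top y 5948 [-0.0843 -0.073  -0.0666]
case y 720 [[-0.0172, -0.0631, 0.0402], [0.0012, -0.0032, 0.0442], [0.0173, 0.0661, 0.0486]]
```

View pics/w2.png

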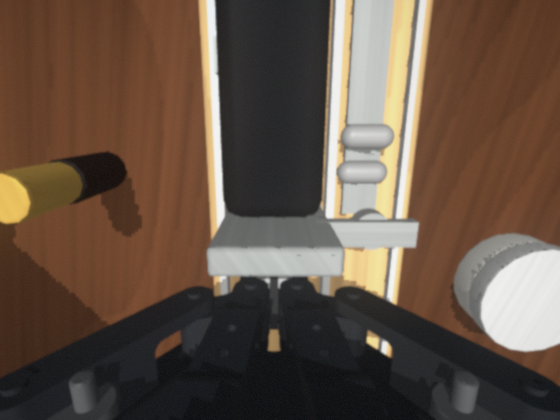

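The wrist view shows the fingers square on the plate at (275,275). The case is being shoved ahead of it at (272,210), with the first bump at (362,172) and the plunger just short of it at (370,215). I'll go on slowly onto the first bump.

Request:
{"method": "play_rows", "body": {"targets": [[0, 0, -0.002, 0, 1], [0, 0, -0.004, 0, 1], [0, 0, -0.006, 0, 1], [0, 0, -0.008, 0, 1], [0, 0, -0.01, 0, 1], [0, 0, -0.012, 0, 1], [0, 0, -0.014, 0, 1], [0, 0, -0.015, 0, 1], [0, 0, -0.016, 0, 1], [0, 0, -0.017, 0, 1], [0, 0, -0.018, 0, 1], [0, 0, -0.018, 0, 1]]}}

```text
time_s: 5.93
tcp_pos: [0.545, -0.0782, 0.0343]
ee_rot: [-0.426, 1.57, -1.82]
force: [-0.7, -2.6, 0.1]
grip_width: -0.0001
```

```bash
cat > edge.py <<'E'
from h import *
# front & back edge of stop's flat top, by row, from wrist image at plane z=.074 (columns off the finger line)
def edges():
    d=cam('wrist'); P=pts(d); z=P[...,2]; s=arm.observe()
    q=(abs(z-.074)<.004)&(abs((P-O)@X)<.022)&(np.arange(420)[:,None]<290)
    rows=q.sum(1); rr=np.nonzero(rows>40)[0]; print('rows',rr.min(),rr.max(),'y front/back',rack(ray(d,(275,rr.min()-.5),.074)[0])[1].round(4),rack(ray(d,(275,rr.max()+.5),.074)[0])[1].round(4),'tcp',rack(s['tcp_pos'])[1].round(4),'Fy',(s['force']@Y).round(2),s['time_s'])
edges()
E
python3 edge.py
```

```text
rows 243 281 y front/back -0.0479 -0.0633 tcp -0.0737 Fy -1.93 5.9833
```

Request:
{"method": "play_rows", "body": {"targets": [[0, 0, -0.001, 0, 1], [0, 0, -0.002, 0, 1], [0, 0, -0.002, 0, 1]]}}

```text
time_s: 6.23
tcp_pos: [0.5449, -0.0773, 0.0344]
ee_rot: [0.043, 1.569, -1.351]
force: [-1.0, -5.8, -0.1]
grip_width: 0.0001
```

```bash
python3 edge.py
```

```text
rows 243 281 y front/back -0.047 -0.0624 tcp -0.0728 Fy -7.63 6.2833
```

Request:
{"method": "play_rows", "body": {"targets": [[0, 0, -0.001, 0, 1], [0, 0, -0.002, 0, 1], [0, 0, -0.002, 0, 1]]}}

```text
time_s: 6.53
tcp_pos: [0.5446, -0.0757, 0.0344]
ee_rot: [0.085, 1.568, -1.308]
force: [-0.9, -7.6, -0.9]
grip_width: -0.0
```

```bash
python3 edge.py
```

```text
rows 243 281 y front/back -0.0454 -0.0608 tcp -0.0711 Fy -7.0 6.5833
```

Force is about 7 N, somewhat over the stated 5 N. I'll look before going on.

Run:
```python
from h import *
d=dict(np.load('wrist.npz')); cv2.imwrite('pics/w3.png',cv2.cvtColor(cv2.resize(d["img"][80:300,190:470],None,fx=2.7,fy=2.7),cv2.COLOR_RGB2BGR))
```

```text
(no output)
```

View pics/w3.png

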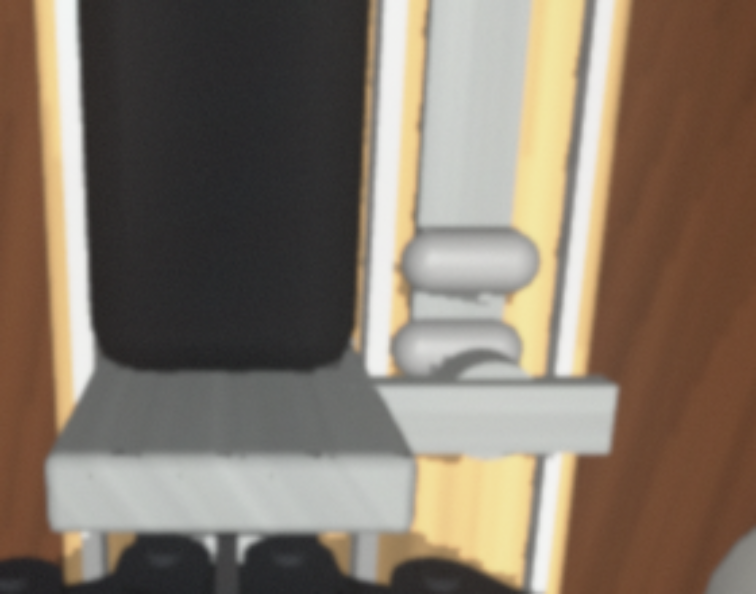

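The crop shows the plunger at (487,370) just climbing the first bump at (455,345). The second bump, at (470,260), is still well ahead. I'll go on.

Request:
{"method": "play_rows", "body": {"targets": [[0, 0, -0.001, 0, 1], [0, 0, -0.002, 0, 1], [0, 0, -0.002, 0, 1]]}}

```text
time_s: 6.83
tcp_pos: [0.5441, -0.0731, 0.0343]
ee_rot: [0.022, 1.57, -1.372]
force: [-0.8, -4.3, -1.1]
grip_width: -0.0
```

```bash
python3 edge.py
```

```text
rows 243 281 y front/back -0.0427 -0.0581 tcp -0.0684 Fy -5.52 6.8833
```

Request:
{"method": "play_rows", "body": {"targets": [[0, 0, -0.001, 0, 1], [0, 0, -0.001, 0, 1]]}}

```text
time_s: 7.05
tcp_pos: [0.5438, -0.0715, 0.0343]
ee_rot: [-0.167, 1.571, -1.561]
force: [-0.6, -3.2, -0.8]
grip_width: -0.0004
```

```bash
python3 edge.py
```

```text
rows 243 281 y front/back -0.0411 -0.0565 tcp -0.0668 Fy -3.76 7.1
```

The force is falling from its peak, so the plunger is near the top of the bump. I'll take smaller steps until it snaps.

Request:
{"method": "play_rows", "body": {"targets": [[0, 0, -0.001, 0, 1], [0, 0, -0.001, 0, 1]]}}

```text
time_s: 7.27
tcp_pos: [0.5435, -0.07, 0.0343]
ee_rot: [-2.954, 1.57, 1.935]
force: [-2.1, -2.6, 0.9]
grip_width: -0.0004
```

```bash
python3 edge.py
```

```text
rows 243 281 y front/back -0.0396 -0.055 tcp -0.0653 Fy -2.55 7.3167
```

Request:
{"method": "play_rows", "body": {"targets": [[0, 0, -0.001, 0, 1], [0, 0, -0.001, 0, 1]]}}

```text
time_s: 7.48
tcp_pos: [0.5432, -0.0687, 0.0343]
ee_rot: [-2.822, 1.57, 2.067]
force: [-0.2, -0.7, 0.5]
grip_width: 0.0002
```

```bash
python3 edge.py
```

```text
rows 243 281 y front/back -0.0383 -0.0537 tcp -0.0641 Fy -1.57 7.5333
```

Request:
{"method": "play_rows", "body": {"targets": [[0, 0, -0.001, 0, 1], [0, 0, -0.001, 0, 1]]}}

```text
time_s: 7.7
tcp_pos: [0.5433, -0.0677, 0.0343]
ee_rot: [2.884, 1.57, 1.49]
force: [-0.5, 1.0, -0.3]
grip_width: 0.0001
```

```bash
python3 edge.py
python3 - <<'E'
from h import *
d=dict(np.load('wrist.npz')); cv2.imwrite('pics/w4.png',cv2.cvtColor(cv2.resize(d["img"][80:300,190:470],None,fx=2.7,fy=2.7),cv2.COLOR_RGB2BGR))
E
```

```text
rows 243 281 y front/back -0.0373 -0.0527 tcp -0.0631 Fy 0.13 7.75
```

View pics/w4.png

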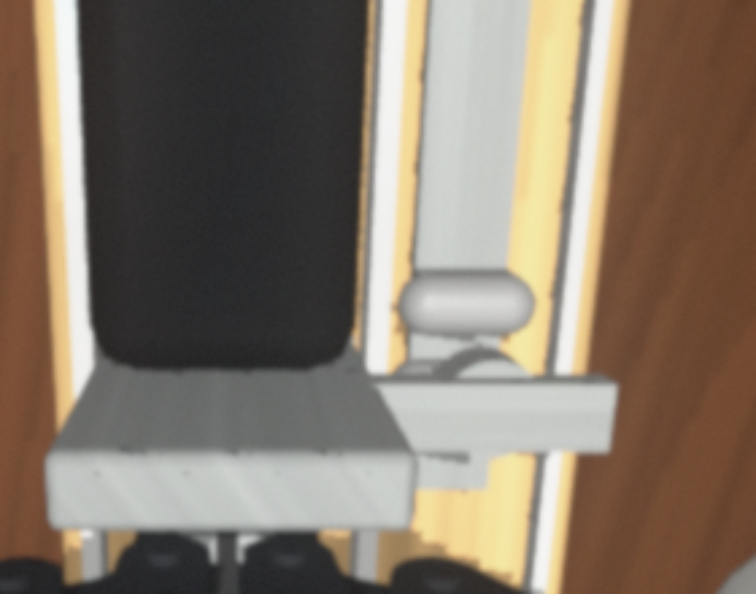

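The plunger (485,370) now sits over the first bump, with the second bump at (468,303) still ahead. The push force is about zero, so it is about to snap. A few more 1 mm steps.

Request:
{"method": "play_rows", "body": {"targets": [[0, 0, -0.001, 0, 1], [0, 0, -0.001, 0, 1]]}}

```text
time_s: 7.92
tcp_pos: [0.5432, -0.0669, 0.0343]
ee_rot: [2.487, 1.57, 1.093]
force: [0.3, -0.6, 0.6]
grip_width: -0.0
```

```bash
python3 edge.py
```

```text
rows 242 281 y front/back -0.0362 -0.0519 tcp -0.0623 Fy 0.22 7.9667
```

Request:
{"method": "play_rows", "body": {"targets": [[0, 0, -0.001, 0, 1], [0, 0, -0.001, 0, 1]]}}

```text
time_s: 8.13
tcp_pos: [0.543, -0.066, 0.0343]
ee_rot: [2.481, 1.571, 1.087]
force: [-0.8, -1.0, -0.1]
grip_width: -0.0003
```

```bash
python3 edge.py
```

```text
rows 242 281 y front/back -0.0352 -0.051 tcp -0.0613 Fy -0.31 8.1833
```

```bash
cat >> edge.py <<'E'
d=dict(np.load('wrist.npz')); g=d['img'][:,232:240].mean((1,2)); print('top front edge row',235+np.argmax(np.diff(g[235:262])),'back edge row',262+np.argmin(np.diff(g[262:292])))
E
python3 edge.py
```

```text
rows 242 281 y front/back -0.0352 -0.051 tcp -0.0614 Fy 0.78 8.2333
top front edge row 247 back edge row 274
```

Request:
{"method": "play_rows", "body": {"targets": [[0, 0, -0.001, 0, 1], [0, 0, -0.001, 0, 1]]}}

```text
time_s: 8.4
tcp_pos: [0.5427, -0.0651, 0.0343]
ee_rot: [-2.905, 1.571, 1.984]
force: [-0.3, -0.3, 0.6]
grip_width: 0.0
```

```bash
python3 edge.py
```

```text
rows 242 281 y front/back -0.0343 -0.0501 tcp -0.0605 Fy 0.42 8.45
top front edge row 247 back edge row 275
```

Run:
```python
from h import *
d=dict(np.load('wrist.npz')); cv2.imwrite('pics/w5.png',cv2.cvtColor(cv2.resize(d["img"][80:300,190:470],None,fx=2.7,fy=2.7),cv2.COLOR_RGB2BGR))
```

```text
(no output)
```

View pics/w5.png

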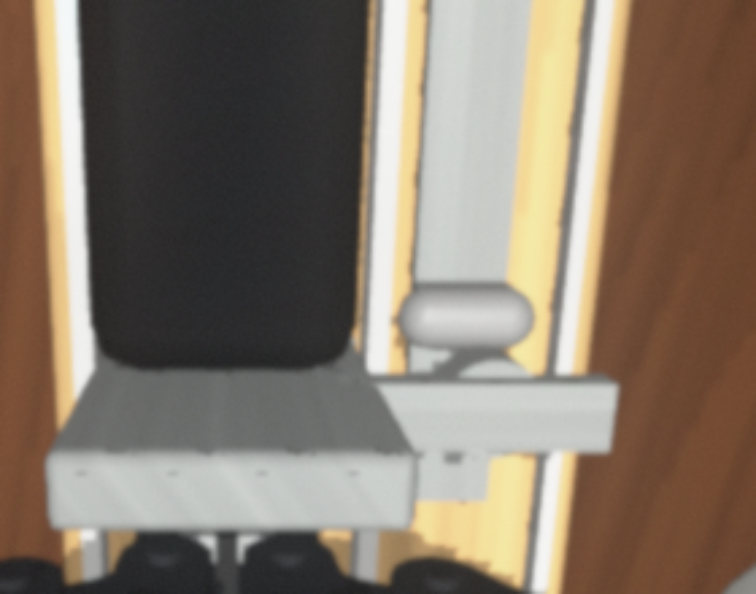

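The plunger is still on the crest of the first bump, and the second bump (468,316) isn't touched yet. The force is near 0, so I'll continue in small steps with a force guard.

Request:
{"method": "play_rows", "body": {"targets": [[0, 0, -0.001, 0, 1], [0, 0, -0.001, 0, 1]]}}

```text
time_s: 8.62
tcp_pos: [0.5426, -0.0644, 0.0343]
ee_rot: [0.286, 1.571, -1.108]
force: [0.7, -1.7, -0.5]
grip_width: -0.0
```

```bash
python3 edge.py
```

```text
rows 243 281 y front/back -0.0339 -0.0493 tcp -0.0597 Fy -0.81 8.6667
top front edge row 247 back edge row 275
```

Request:
{"method": "play_rows", "body": {"targets": [[0, 0, -0.001, 0, 1], [0, 0, -0.001, 0, 1]]}}

```text
time_s: 8.83
tcp_pos: [0.5425, -0.0638, 0.0343]
ee_rot: [0.089, 1.57, -1.305]
force: [-0.9, -4.4, 0.1]
grip_width: -0.0001
```

```bash
python3 edge.py
```

```text
rows 243 281 y front/back -0.0333 -0.0487 tcp -0.0592 Fy -4.81 8.8833
top front edge row 247 back edge row 275
```

The force has risen again (−4.8 N) at front ≈ −0.0355, close to the predicted detent. That suggests the stop is seated against the notch's far side. I'll back off and let it settle, then check.

Request:
{"method": "play_rows", "body": {"targets": [[0, 0, 0.002, 0, 1], [0, 0, 0.005, 0, 1], [0, 0, 0.01, 0, 1], [0, 0, 0.016, 0, 1], [0, 0, 0.022, 0, 1], [0, 0, 0.03, 0, 1], [0, 0, 0.03, 0, 1]]}}

```text
time_s: 9.47
tcp_pos: [0.5485, -0.0945, 0.0344]
ee_rot: [0.838, 1.569, -0.557]
force: [1.1, -0.2, 0.2]
grip_width: -0.0002
```

```bash
python3 edge.py
python3 - <<'E'
from h import *
s=arm.observe(); print(rack(s['tcp_pos']))
d=dict(np.load('wrist.npz')); P=pts(d); z=P[...,2]; ym=(P-O)@Y; xm=(P-O)@X
q=(abs(z-.074)<.006)&(abs(xm)<.03)&(ym>s['tcp_pos'][1]-.0); v,u=np.nonzero(q&(np.arange(420)[:,None]<262))
p=np.array([rack(k) for k in ray(d,np.c_[u,v],.074)]); print('rows',v.min(),v.max(),'top y pct',np.percentile(p[:,1],[1,50,99]).round(4))
cv2.imwrite('pics/w6.png',cv2.cvtColor(d["img"],cv2.COLOR_RGB2BGR))
g=d['img'][:,232:240].mean((1,2)); print(g[195:262].round().astype(int).tolist())
E
```

```text
rows 159 281 y front/back -0.0349 -0.08 tcp -0.0898 Fy 0.22 9.5167
top front edge row 236 back edge row 272
[ 0.00017263 -0.08976103  0.03434501]
rows 158 194 top y pct [-0.0469 -0.0407 -0.0347]
[140, 146, 149, 150, 150, 150, 150, 149, 147, 145, 147, 156, 167, 171, 171, 170, 167, 166, 169, 174, 178, 179, 179, 179, 179, 179, 179, 179, 179, 179, 179, 179, 179, 179, 178, 178, 179, 179, 179, 179, 180, 179, 180, 179, 179, 179, 179, 179, 179, 179, 179, 179, 179, 179, 179, 179, 179, 179, 179, 179, 179, 179, 179, 179, 178, 179, 179]
```

View pics/w6.png

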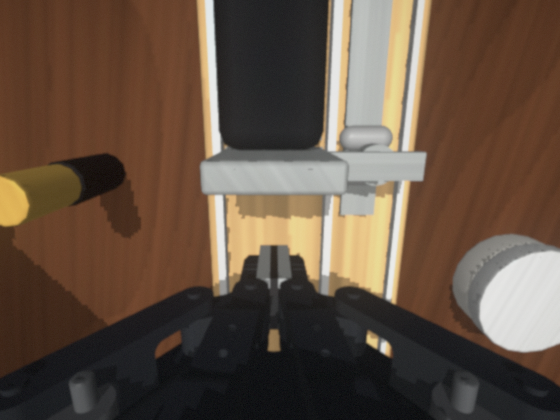

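The stop stayed at front ≈ −0.035 with the hand 20 mm clear of it. The image shows the plate at (275,178), the case ahead of it at (270,145), and the plunger (375,165) just behind the second bump (366,137). I'll raise the hand and compare the distance to the bracket with the specified 146 mm.

Request:
{"method": "play_rows", "body": {"targets": [[0, 0, 0.015, 0, 1], [-0.02, 0, 0.03, 0, 1], [-0.05, 0, 0.03, 0, 1], [-0.085, 0, 0.03, 0, 1], [-0.12, 0, 0.02, 0, 1], [-0.155, 0, 0.0, 0, 1], [-0.19, 0, -0.02, 0, 1], [-0.22, 0, -0.04, 0, 1], [-0.24, 0, -0.05, 0, 1], [-0.24, 0, -0.05, 0, 1], [-0.24, 0, -0.05, 0, 1]]}}

```text
time_s: 10.43
tcp_pos: [0.5396, -0.0438, 0.2759]
ee_rot: [1.139, 1.567, -0.254]
force: [0.3, 0.7, -0.3]
grip_width: 0.0003
```

Run:
```python
from h import *
for n in('wrist','top'):
    d=cam(n); P=pts(d); z=P[...,2]; xm=(P-O)@X; ym=(P-O)@Y; print(n,rack(d['xyz']).round(3))
    for nm,a,b,lo,hi,H in(('stop',-.07,-.01,.066,.085,.074),('brk',.09,.14,.05,.066,.057),('case',-.06,.125,.036,.05,.044)):
        q=(abs(xm)<.022)&(ym>a)&(ym<b)&(z>lo)&(z<hi)
        if nm=='case': q&=d['img'].max(2)<80
        v,u=np.nonzero(q)
        if len(u)<5: print(nm,'none'); continue
        p=np.array([rack(k) for k in ray(d,np.c_[u,v],H)]); print(nm,len(u),np.percentile(p[:,1],[1,50,99]).round(4),'z',np.percentile(z[q],[5,95]).round(4))
    uv=np.array([rack(k) for k in P.reshape(-1,3)]).reshape(P.shape) if 0 else None
d=dict(np.load('wrist.npz')); cv2.imwrite('pics/w7.png',cv2.cvtColor(d["img"],cv2.COLOR_RGB2BGR))
```

```text
wrist [0.    0.028 0.42 ]
stop 437 [-0.0463 -0.0406 -0.0338] z [0.0717 0.0762]
brk 517 [0.1089 0.1146 0.1203] z [0.0534 0.0597]
case 4478 [-0.0309  0.04    0.1019] z [0.0428 0.0466]
top [-0.142  0.106  1.147]
stop none
brk 74 [0.1089 0.1136 0.1185] z [0.0536 0.0599]
case 798 [-0.0196  0.0412  0.0997] z [0.0403 0.0478]
```

View pics/w7.png

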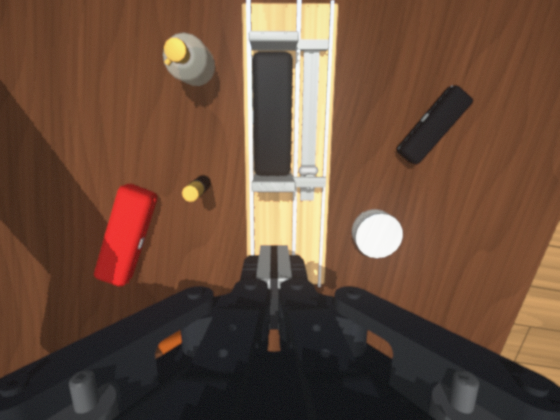

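The stop is seated: the distance to the bracket measures about 143–145 mm against the 146 mm specified, within the 2 mm calibration. The case lies flat between stop and bracket with its top at 44 mm, and its neighbours look untouched. The hand is 0.2 m above the rack, so I'll hand in.

```bash
python3 -c "
from h import *
print(arm.finish_job())"
```

```text
the job is handed in; nothing more can be done
None
```

I pushed the stop about 90 mm along its rail with the closed fingertips. It shoved the large black case ahead of it, rode over the first bump and stopped in the notch. Then I backed off, raised the hand clear and handed the job in at about 10.5 s.

**Force:** It peaked at about 7.6 N on the first bump, above the roughly 5 N stated. It then fell to about 0 and rose to about 4.8 N at the second bump's foot, where I stopped, well short of 20 N.

**Position:** With the hand clear, stop to bracket measured about 143–145 mm against 146 mm, within the measuring error. The stop did not spring back when released. I never saw a distinct snap gap open ahead of the fingers, and I didn't measure the plunger height. So the seating is judged from the force pattern and the position.

**Surroundings:** The case lies flat between stop and bracket, with its top at 44 mm. By eye in the last wrist picture, the atomiser, lipstick and cream jar were undisturbed. I didn't recheck the things on the tray, but the hand never went near them.

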